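Index the tube carousel to bring the green-capped tube to the reader

ROBOT

A 6-joint arm with a two-finger parallel gripper is mounted at the origin on a cart in front of the work surface, level with it; the furniture and walls round the work are solid. World frame = base frame: x ahead of the robot, y to its left, z up, the work surface at z = 0. Lengths are in mm, angles in rad, forces in N, time in s.
With the tool pointing down it reaches from about 275 to 750 mm from the base axis. Payload 10.2 kg.
Tool frame: the origin (TCP) lies midway between the tips of the shut fingers; the grasp point (between the pads) lies 19 mm behind it; z points along the fingers, y is the direction in which the jaws open and shut (so a half turn about z gives the same grasp; the last joint's range is limited). The gripper opens to 85 mm and grips with 20 to 120 N. Pads are 22 mm wide; open, the fingers measure 114 mm over their backs; the gripper's body (76 mm by 85 mm) begins 54 mm behind the grasp point. The pads swing forward as they close: fully open they stand 13 mm farther back than shut.
Start: joints at [-0.223, 0.313, 1.498, -0, 1.331, -0.223], TCP at [525.006, -0.013, 231.294] pointing down, gripper open.
Joint ranges: [-2.94, 2.94], [-0.97, 2.17], [0.19, 2.56], [-1.23, 4.37], [0.02, 3.11], [-2.88, 2.88]. Speed limits (rad/s): [2.39, 2.39, 3.01, 3.14, 3.14, 3.14].

INTERFACE

Orientations are given as a unit quaternion [w, x, y, z].
In Python, from rig import sense, optics, ctrl gives the robot as it stands.
- The arm moves only by the tool play_rows, never from a script. Its argument "plan" is a list of rows, each a list of 7 numbers: the shift along the world's x, y, z in mm, then the turn, a rotation vector about the world's x, y, z in rad, then the opening, from -1 (shut) to 1 (fully open), so that 0 is half open. A call has 1 to 5 rows; each row shifts and turns the pose as measured when the row begins; what a row does not reach is not made up. A row lasts 1/12 s, in which the tool goes at most 41.7 mm and 7.16 degrees, less where a joint would pass 70% of its speed; a pose out of reach is approached as far as the arm can. A call is refused whole if a number of a shift passes 41.7 or a number of a turn 0.125, either way. A call with a gripper value outside its range is refused whole. The fingers move at their own pace and stop on an object; "grip_force" is the grip in N (left out, the last holds). Time passes only in rows, so rows that do not move let the fingers close. It gives the time, the measured TCP pose, the force and the opening at its end, in the units of the state.
- sense(): the state, without advancing time (a new reading comes with each control period).
- optics.capture(name): name is "scene" or "side" or "wrist"; returns a dict with "img" (420x560x3 uint8, blue, green, red), "fx", "fy", "cx", "cy" (pixels), "world_to_cam" (4x4, takes a point from world to camera coordinates). Camera axes: x right, y up, looking along -z (the intrinsics and any distortion apply to the point x, -y, -z); pixel columns grow to the right and rows downward; lengths in mm; the calibration is good to about 2 mm. A picture is of the moment at which its call begins. There is no depth.
- ctrl.finish_job(): hands the job in, once; it reports no verdict.
The state is a dict: "time_s": time; "joints": joint angles; "dq": joint speeds; "tau": joint torques, N m; "eef_pos": TCP position; "ee_rot": TCP orientation; "force": force on the tool from outside, world axes, zero at the start; "wrist_torque": the same for the moment, N m; "grip_width": opening from 0.0 (shut) to 1.0 (fully open).
Only numpy, scipy, OpenCV 4.12 (cv2) and the standard library are available. Lean on these libraries where they do the work, as an engineer would, in place of code of your own. Each camera call takes 0.05 s, during which the arm holds its last target. There are 200 camera calls.

TASK

The tube carousel is locked with the wrong tube at the tag reader. Press the orange plunger knob in with a fingertip and turn the carousel by it to the notch that puts the green-capped tube in front of the reader's window; then let the plunger spring fully out so that the carousel is locked there. Do not touch the tubes or take them out of their holes, and leave the other things on the table as they are.

Things in the scene. Friction and masses are not known exactly. Their poses are not given: they have to be found in the camera images.
- carousel_base: fixed part of the tube carousel: round white foot, steel dividing plate (210 mm across, underside 28 mm up) with a notch every 30 degrees, and a white tag reader with a black window on a post, 124 mm high. The turntable (white plates 160 mm across, 12 holes, upper one 89 mm up) turns about the vertical through this origin: centre of the underside; x points to the reader.
- carousel (a joint): turn of the turntable, rad, 0 at the start, positive counter-clockwise from above, stops at -1.9 and 1.9. With the plunger out it is locked, at multiples of 0.5236 rad (30 degrees, 12 notches); with the plunger pressed in 8 mm or more it turns with a drag of 0.07 N m
- plunger (a joint): how far the plunger is pressed in (straight down), m: 0 = fully out, collar in a notch (locked); 0.011 = at its stop. A spring pushes it out, 4 N when out, 9 N fully in. Let go between notches it stays at about 0.007 under the plate, not locked; let go within 3 mm (along the arc) of a notch, its domed collar centres the turntable and comes fully out
- knob_top (a point): centre of the flat top of the plunger's orange knob (40 mm across), 125 mm above the table when out. The upright plunger sits on the turntable's rim, 107 mm from the turning axis, opposite the reader at the start, and goes round with the turntable. A fingertip pressed on the knob carries it sideways by friction
- station (a point): the place in front of the reader's window where the tube to be read must stand, fixed to the base: 62 mm from the turning axis along the base's x, at the height of the tubes' undersides (43 mm above the table)
- sample_tube_6: green-capped sample tube, 16 mm across, cap 20 mm, 94 mm high, loose in a hole of the turntable 62 mm from the axis, its top 137 mm above the table; origin: centre of its underside, z along it. THE TUBE TO BE READ; it starts one or two places to either side of the station
- sample_tube_1: red-capped sample tube, 16 mm across, cap 20 mm, 94 mm high, loose in a hole of the turntable 62 mm from the axis, its top 137 mm above the table; origin: centre of its underside, z along it. It stands at the station at the start
- sample_tube_2: red-capped sample tube, 16 mm across, cap 20 mm, 94 mm high, loose in a hole of the turntable 62 mm from the axis, its top 137 mm above the table; origin: centre of its underside, z along it. It starts one or two places to either side of the station
- sample_tube_3: white-capped sample tube, 16 mm across, cap 20 mm, 94 mm high, loose in a hole of the turntable 62 mm from the axis, its top 137 mm above the table; origin: centre of its underside, z along it. It starts one or two places to either side of the station
- sample_tube_4: blue-capped sample tube, 16 mm across, cap 20 mm, 94 mm high, loose in a hole of the turntable 62 mm from the axis, its top 137 mm above the table; origin: centre of its underside, z along it. It starts one or two places to either side of the station
- tube_rack: bystander: black tube rack, 123 x 250 x 43 mm, empty; origin: centre of its underside
- scissors: bystander: scissors with black handles, lying flat, 67 x 162 x 10 mm; origin: centre of its underside
- timer: bystander: flat white digital timer, 60 x 64 x 18 mm; origin: centre of its underside
- spray_bottle: bystander: white spray bottle, 60 mm across, 190 mm high; origin: centre of its underside
- marker_blue: bystander: blue felt marker, lying, 138 mm long; origin: centre of its underside

How it is judged:
By the outcome, as a careful person would: the job done as asked, in the order asked, and still so for the second after the job is handed in, with the robot touching nothing.
It also fails if it takes over 40 s, if anything falls off the work surface, if the arm or the gripper's body presses on something with over 40 N, if the wrist force passes 120 N, or if a joint passes its speed limit or range.

## Working session

There is one attempt and no reset: what is moved stays moved. The work goes in short steps, Python scripts to look and compute and a tool call to move; the robot and the scene stay as the last step left them, time stands still between calls to the robot, and variables do not carry over. Pictures are saved under pics/ and viewed, about 8 in all and at most 12, crops included, and the job is handed in when it is done.

Besides the shell and the picture viewer there is one more tool, called after ">>>" in YAML: its name, and indented under it one key for each argument. play_rows: Moves the arm, as the interface text tells. Its arguments: {"type":"object","properties":{"plan":{"type":"array"},"grip_force":{"type":"number"}},"required":["plan"]}

```bash
mkdir -p pics
cat > h.py <<'E'
import numpy as np, cv2
from rig import sense, optics, ctrl
def cap(n):
    return optics.capture(n)
def ray(c,u,v):
    T=np.array(c["world_to_cam"]);R=T[:3,:3];t=T[:3,3]
    d=np.array([(u-c["cx"])/c["fx"],-(v-c["cy"])/c["fy"],-1.])
    return -R.T@t, R.T@d
def onz(c,u,v,z):
    o,d=ray(c,u,v); return o+d*(z-o[2])/d[2]
def proj(c,p):
    T=np.array(c["world_to_cam"]);q=T[:3,:3]@np.array(p,float)+T[:3,3]
    return c["cx"]+c["fx"]*q[0]/-q[2], c["cy"]-c["fy"]*q[1]/-q[2]
E
python3 - <<'E'
from h import *
a=[cap(n) for n in("scene","side","wrist")]
print([ (k) for k in a[0]], [c["world_to_cam"] for c in a])
cv2.imwrite("pics/a.png",a[0]["img"]);cv2.imwrite("pics/b.png",a[1]["img"])
cv2.imwrite("pics/c.png",a[2]["img"])
print(sense())
for n,c in zip("sdw",a):
    hsv=cv2.cvtColor(c["img"],cv2.COLOR_BGR2HSV)
    for nm,lo,hi in (("or",(8,150,120),(20,255,255)),("gr",(40,90,50),(85,255,255))):
        m=cv2.inRange(hsv,lo,hi);k,_,st,ce=cv2.connectedComponentsWithStats(m)
        for i in range(1,k):
            if st[i,4]>40: print(n,nm,st[i],ce[i],onz(c,*ce[i],125 if nm=="or" else 137))
E
```

```text
['img', 'fx', 'fy', 'cx', 'cy', 'world_to_cam'] [array([[-5.12231245e-01, -8.58739277e-01,  1.36384375e-02,
         3.32316233e+02],
       [ 5.91951988e-01, -3.41500143e-01,  7.30048284e-01,
        -3.31957151e+02],
       [-6.22263607e-01,  3.82026841e-01,  6.83259465e-01,
        -1.27999482e+03],
       [ 0.00000000e+00,  0.00000000e+00,  0.00000000e+00,
         1.00000000e+00]]), array([[ 9.55898930e-01, -2.93652854e-01,  5.02356242e-03,
        -4.34877096e+02],
       [ 1.33282944e-01,  4.48977673e-01,  8.83546663e-01,
        -2.23259815e+02],
       [-2.61711467e-01, -8.43911755e-01,  4.68316194e-01,
        -1.59522481e+03],
       [ 0.00000000e+00,  0.00000000e+00,  0.00000000e+00,
         1.00000000e+00]]), array([[ 9.99999817e-01,  3.73908329e-04, -4.76202188e-04,
        -5.24026554e+02],
       [-5.05262959e-04,  9.48726788e-01, -3.16096863e-01,
         4.25046476e+01],
       [ 3.33594522e-04,  3.16097046e-01,  9.48726803e-01,
        -3.79671027e+02],
       [ 0.00000000e+00,  0.00000000e+00,  0.00000000e+00,
         1.00000000e+00]])]
{'time_s': 0.15, 'joints'
[... 444 characters left out ...]
4,  7.07108536e-01,  7.07104840e-01, -2.74915218e-04]), 'force': array([0.38272222, 0.07305132, 0.85120287]), 'wrist_torque': array([ 0.02575485, -0.00582664,  0.01651331]), 'grip_width': 0.998535060064742}
s or [331 179   8   8  55] [334.16363636 182.87272727] [ 479.49259312 -149.91540129  125.        ]
s gr [ 63 312  31  10  89] [ 78.33707865 316.28089888] [367.96411212 716.56239423 137.        ]
s gr [ 64 325  33  11  68] [ 79.54411765 330.17647059] [326.86700371 724.07746216 137.        ]
d or [290 255  12   8  77] [295.36363636 258.68831169] [ 480.18563432 -155.87265056  125.        ]
w or [ 211  339   42   35 1159] [231.85073339 356.06298533] [ 482.98172529 -145.45304701  125.        ]
```

View pics/a.png

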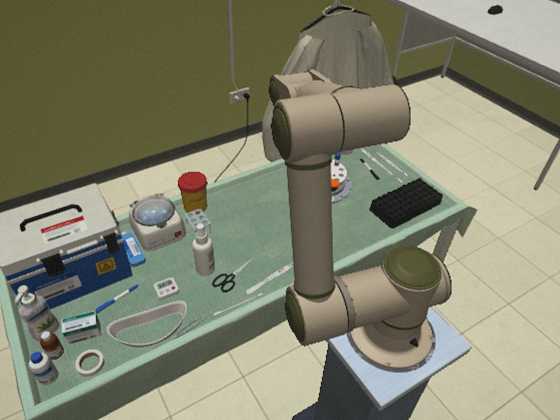

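View pics/b.png

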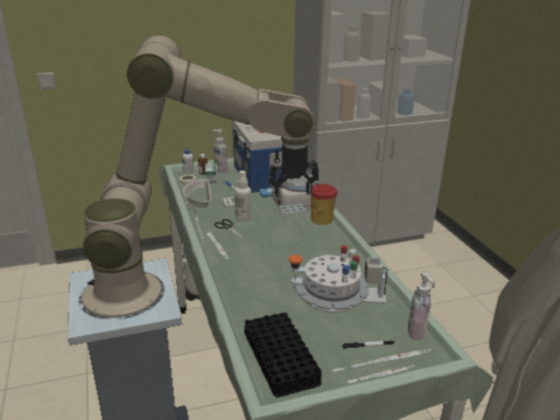

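The side view shows the orange knob at (296,259) and the reader at about (375,275), with the caps between them. The arm blocks most of the carousel in the scene view.

Run:
```python
import cv2
b=cv2.imread("pics/b.png");c=cv2.imread("pics/c.png")
b=cv2.resize(b[230:320,270:400],(600,415),interpolation=cv2.INTER_CUBIC)
cv2.imwrite("pics/b2.png",b)
```

```text
(no output)
```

View pics/c.png

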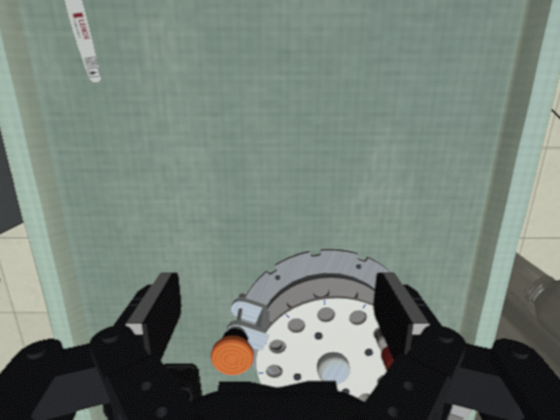

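View pics/b2.png

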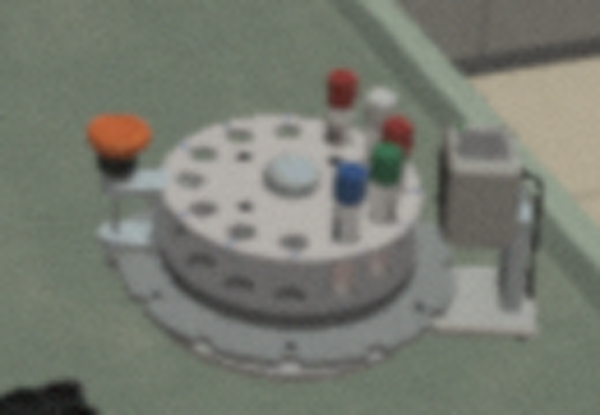

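Around the station, running counter-clockwise, the caps are blue, green, red (at the reader), white, red. Green is one place clockwise, so the turn is +30° and the knob moves toward −y. I'll get a clear wrist view first.

>>> play_rows:
  plan:
    - [20, -30, 20, 0, 0, 0, -1]
    - [20, -30, 20, 0, 0, 0, -1]
    - [10, -30, 20, 0, 0, 0, -1]
    - [0, -30, 0, 0, 0, 0, -1]
    - [0, 0, 0, 0, 0, 0, -1]

```text
time_s: 0.57
eef_pos: [573.4, -122.7, 289.9]
ee_rot: [-0.005, 0.705, 0.709, -0.003]
force: [0.1, -0.4, 0.3]
grip_width: 0.299
```

```bash
cat > m.py <<'E'
from h import *
import sys
c=cap("wrist");s=sense();print(s["time_s"],s["eef_pos"],s["force"],s["grip_width"])
cv2.imwrite(sys.argv[1],c["img"])
hsv=cv2.cvtColor(c["img"],cv2.COLOR_BGR2HSV)
for nm,lo,hi,z in (("orange",(5,150,120),(20,255,255),125),("green",(40,110,40),(90,255,255),137),("red",(0,150,80),(4,255,255),137),("blue",(100,130,60),(125,255,255),137)):
    m=cv2.inRange(hsv,lo,hi);cs,_=cv2.findContours(m,0,2)
    for k in cs:
        if cv2.contourArea(k)>150:
            (u,v),r=cv2.minEnclosingCircle(k);w=onz(c,u,v,z)
            M=cv2.moments(k);g=onz(c,M["m10"]/M["m00"],M["m01"]/M["m00"],z)
            print(nm,round(u),round(v),round(r,1),w.round(1),"centroid",g.round(1))
E
python3 m.py pics/d.png
```

```text
0.6167 [ 573.54252364 -120.59623953  290.33039749] [ 0.46776016 -0.51484765 -0.35740264] 0.20711066337749162
orange 186 210 19.8 [ 483.6 -147.7  125. ] centroid [ 483.6 -147.4  125. ]
red 346 271 10.8 [ 639.6 -205.9  137. ] centroid [ 638.9 -206.2  137. ]
red 340 214 10.7 [ 629.8 -146.2  137. ] centroid [ 629.  -146.6  137. ]
blue 296 303 11.4 [ 591.2 -242.7  137. ] centroid [ 591.2 -243.1  137. ]
```

View pics/d.png

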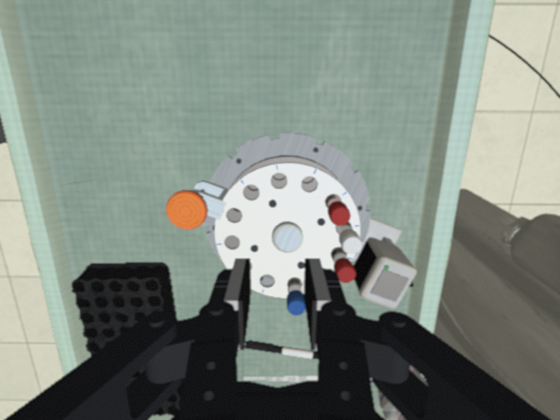

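The wrist view shows the knob at (186,210), the reader at (385,275), red_1 at (346,271) and blue at (296,303). Green is hidden behind a finger between those two. The fitted centre is about (584,−185), with the knob at 159.5°, so it should end at about (478,−203).

>>> play_rows:
  plan:
    - [-35, -10, 0, 0, 0, 0, -1]
    - [-35, -10, -15, 0, 0, 0, -1]
    - [-20, -7, -30, 0, 0, 0, -1]
    - [0, 0, -40, 0, 0, 0, -1]
    - [0, 0, -35, 0, 0, 0, -1]

```text
time_s: 1.03
eef_pos: [481.4, -145.4, 170.2]
ee_rot: [0.0, 0.704, 0.71, -0.0]
force: [0.8, -0.7, -0.5]
grip_width: 0.002
```

>>> play_rows:
  plan:
    - [0, 0, 0, 0, 0, 0, -1]
    - [0, 0, 0, 0, 0, 0, -1]

```text
time_s: 1.2
eef_pos: [478.1, -142.2, 165.0]
ee_rot: [-0.005, 0.704, 0.71, -0.002]
force: [0.0, 1.0, 1.2]
grip_width: -0.002
```

```bash
python3 m.py pics/e.png
python3 - <<'E'
from h import *
c=cap("side");i=c["img"][210:320,250:420];cv2.imwrite("pics/f.png",np.vstack([cv2.resize(i,(460,298),interpolation=2),cv2.resize(cv2.imread("pics/e.png"),(460,300))]))
E
```

```text
1.25 [ 478.06922483 -142.11858469  165.04224363] [ 0.42825105 -0.15709877 -1.42115853] -0.003364545902023853
orange 285 246 31.4 [ 482.  -147.1  125. ] centroid [ 482.6 -144.   125. ]
green 492 372 24.5 [ 613.5 -226.2  137. ] centroid [ 613.  -226.2  137. ]
red 537 348 15.8 [ 637.4 -207.4  137. ] centroid [ 638.1 -208.1  137. ]
red 546 259 16.7 [ 627.5 -147.4  137. ] centroid [ 627.5 -147.6  137. ]
```

View pics/f.png

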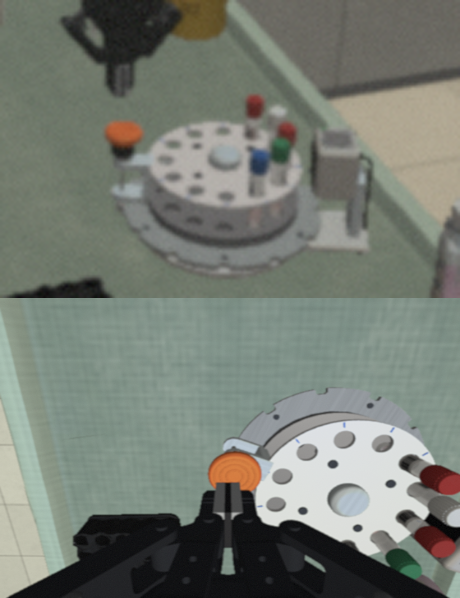

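Green is confirmed one place clockwise of the station, at (281,150) in the upper half. The tip hangs above the knob. I'll centre it and descend.

>>> play_rows:
  plan:
    - [4, -5, -15, 0, 0, 0, -1]
    - [0, 0, -10, 0, 0, 0, -1]
    - [0, 0, -5, 0, 0, 0, -1]
    - [0, 0, 0, 0, 0, 0, -1]

```text
time_s: 1.63
eef_pos: [486.5, -148.0, 141.3]
ee_rot: [0.001, 0.703, 0.711, 0.0]
force: [0.7, 0.1, 0.3]
grip_width: 0.001
```

>>> play_rows:
  plan:
    - [-3, 0, -8, 0, 0, 0, -1]
    - [0, 0, -5, 0, 0, 0, -1]
    - [0, 0, 0, 0, 0, 0, -1]

```text
time_s: 1.88
eef_pos: [483.9, -147.9, 129.0]
ee_rot: [0.002, 0.703, 0.711, 0.001]
force: [-0.6, -0.7, 0.3]
grip_width: 0.001
```

>>> play_rows:
  plan:
    - [0, 0, -4, 0, 0, 0, -1]
    - [0, 0, -4, 0, 0, 0, -1]
    - [0, 0, -3, 0, 0, 0, -1]
    - [0, 0, -2, 0, 0, 0, -1]

```text
time_s: 2.22
eef_pos: [484.3, -148.1, 116.8]
ee_rot: [0.003, 0.703, 0.711, 0.001]
force: [-2.4, 0.4, 7.7]
grip_width: 0.0
```

>>> play_rows:
  plan:
    - [0, 0, -2, 0, 0, 0, -1]
    - [0, 0, -1, 0, 0, 0, -1]

```text
time_s: 2.38
eef_pos: [484.3, -148.1, 114.4]
ee_rot: [0.003, 0.703, 0.711, 0.001]
force: [-3.6, 1.1, 7.9]
grip_width: -0.001
```

>>> play_rows:
  plan:
    - [-1.5, -4.5, -0.3, 0, 0, 0.044, -1]
    - [-1.4, -4.4, 0, 0, 0, 0.044, -1]
    - [0, 0, 0, 0, 0, 0, -1]

```text
time_s: 2.63
eef_pos: [481.2, -157.0, 115.3]
ee_rot: [0.003, 0.669, 0.743, 0.001]
force: [-3.4, 0.8, 7.7]
grip_width: 0.0
```

>>> play_rows:
  plan:
    - [-1.1, -4.5, -0.8, 0, 0, 0.044, -1]
    - [-0.9, -4.6, -0.3, 0, 0, 0.044, -1]
    - [-0.7, -4.6, -0.2, 0, 0, 0.044, -1]
    - [-0.6, -4.6, -0.2, 0, 0, 0.044, -1]

```text
time_s: 2.97
eef_pos: [477.6, -175.5, 115.7]
ee_rot: [0.003, 0.598, 0.801, 0.001]
force: [-3.3, 0.0, 7.8]
grip_width: -0.001
```

```bash
python3 m.py pics/g.png
```

```text
3.0167 [ 477.5377639  -176.37281264  115.76560986] [-4.16149406 -0.54860861  6.59383562] -0.0005764337104387516
orange 274 269 39.4 [ 473.1 -169.5  125. ] centroid [ 470.1 -163.   125. ]
```

>>> play_rows:
  plan:
    - [0, -2, -1.2, 0, 0, 0.02, -1]
    - [0, -4.6, -0.8, 0, 0, 0.044, -1]
    - [0.1, -4.6, -0.4, 0, 0, 0.044, -1]
    - [0.3, -4.6, -0.3, 0, 0, 0.044, -1]

```text
time_s: 3.35
eef_pos: [477.2, -192.9, 114.9]
ee_rot: [0.003, 0.532, 0.847, 0.0]
force: [-2.2, 0.5, 7.8]
grip_width: -0.003
```

>>> play_rows:
  plan:
    - [0.3, -4, -0.5, 0, 0, 0.04, -1]
    - [0.6, -4, -0.2, 0, 0, 0.04, -1]
    - [0.3, -1.2, 0, 0, 0, 0, -1]
    - [0, 0, 0, 0, 0, 0, -1]

```text
time_s: 3.68
eef_pos: [478.5, -204.4, 116.3]
ee_rot: [0.005, 0.494, 0.869, -0.001]
force: [-2.0, 0.1, 7.2]
grip_width: -0.0
```

```bash
python3 m.py pics/h.png
python3 - <<'E'
from h import *
c=cap("side");i=c["img"][210:320,250:420];cv2.imwrite("pics/i.png",np.vstack([cv2.resize(i,(460,298),interpolation=2),cv2.resize(cv2.imread("pics/h.png"),(460,300))]))
E
```

```text
3.7333 [ 478.52841883 -204.42706269  116.43476079] [-3.03991781 -0.26943662  7.19387297] 0.000834349854825708
orange 274 269 39.4 [ 472.5 -199.8  125. ] centroid [ 467.9 -194.1  125. ]
green 536 410 18.8 [ 616.4 -195.7  137. ] centroid [ 615.6 -194.5  137. ]
```

View pics/i.png

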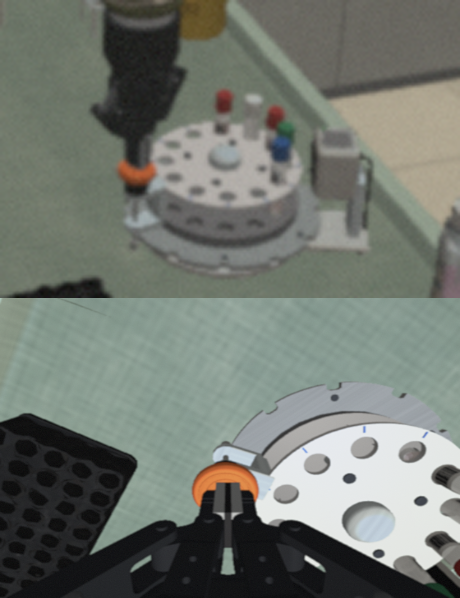

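Green now stands where red_1 stood, at (286,130), and the tip has not slipped on the knob. I've overshot by about 1.5–2 mm, so I'll ease back and lift straight up.

>>> play_rows:
  plan:
    - [0, 2, -0.5, 0, 0, 0, -1]
    - [0, 0, -0.3, 0, 0, 0, -1]

```text
time_s: 3.95
eef_pos: [478.4, -203.3, 116.6]
ee_rot: [0.005, 0.494, 0.869, -0.002]
force: [-2.5, 0.4, 6.6]
grip_width: 0.0
```

>>> play_rows:
  plan:
    - [0, 1.2, -1.5, 0, 0, 0, -1]
    - [0, 0, -0.5, 0, 0, 0, -1]
    - [0, 0, 0, 0, 0, 0, -1]

```text
time_s: 4.2
eef_pos: [478.4, -203.2, 116.3]
ee_rot: [0.006, 0.494, 0.869, -0.003]
force: [-2.4, -0.3, 7.2]
grip_width: -0.003
```

>>> play_rows:
  plan:
    - [0, 0, 4, 0, 0, 0, -1]
    - [0, 0, 8, 0, 0, 0, -1]
    - [0, 0, 20, 0, 0, 0, -1]
    - [-5, 10, 35, 0, 0, 0, -1]
    - [0, 0, 0, 0, 0, 0, -1]

```text
time_s: 4.62
eef_pos: [473.0, -193.2, 185.7]
ee_rot: [0.006, 0.495, 0.869, -0.003]
force: [0.8, -0.2, 0.5]
grip_width: 0.002
```

```bash
python3 m.py pics/j.png
python3 - <<'E'
from h import *
c=cap("side");i=c["img"][210:320,250:420];cv2.imwrite("pics/k.png",np.vstack([cv2.resize(i,(460,298),interpolation=2),cv2.resize(cv2.imread("pics/j.png"),(460,300))]))
hsv=cv2.cvtColor(c["img"],cv2.COLOR_BGR2HSV);m=cv2.inRange(hsv,(5,150,120),(20,255,255))[235:285,270:330]
v,u=np.nonzero(m);print("side knob",u.min()+270,u.max()+270,v.min()+235,v.max()+235,len(u))
for z in(114,118,125):
  for x,y in((477.5,-202.8),(483,-147.5)): print(z,proj(c,(x,y,z)))
E
```

```text
4.6667 [ 472.41326319 -193.22202251  182.81431123] [ 0.49834097  0.60289295 -0.92346991] 0.001257908993982421
orange 274 239 28.5 [ 475.1 -203.5  125. ] centroid [ 474.1 -202.   125. ]
green 462 352 20.9 [ 630.3 -205.7  137. ] centroid [ 630.4 -205.7  137. ]
red 498 324 16.4 [ 635.9 -175.2  137. ] centroid [ 637.1 -176.7  137. ]
red 505 245 17.8 [ 598.4 -128.4  137. ] centroid [ 599.8 -129.7  137. ]
side knob 294 306 266 273 84
114 (np.float64(300.0147318654955), np.float64(271.0187201058725))
114 (np.float64(295.215339298256), np.float64(260.3033147426393))
118 (np.float64(300.05934486766944), np.float64(269.79909703513124))
118 (np.float64(295.2527295149889), np.float64(259.1087261624924))
125 (np.float64(300.1376874558506), np.float64(267.6573799725859))
125 (np.float64(295.3183814718571), np.float64(257.0111967873829))
```

View pics/k.png

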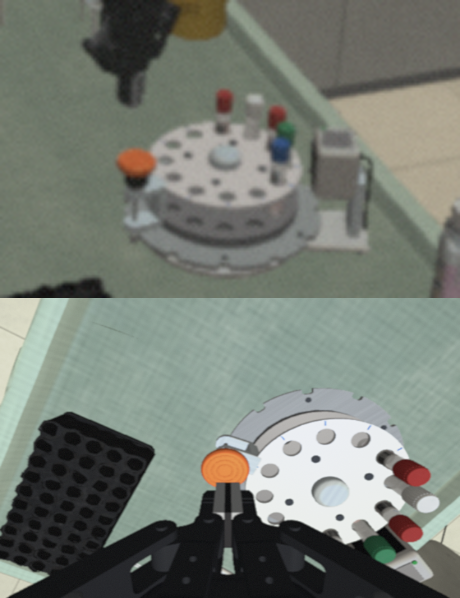

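>>> play_rows:
  plan:
    - [5, 20, 30, 0, 0, 0, -1]
    - [10, 20, 30, 0, 0, 0, -1]
    - [10, 20, 30, 0, 0, 0, -1]
    - [0, 0, 20, 0, 0, 0, -1]
    - [0, 0, 0, 0, 0, 0, -1]

```text
time_s: 5.13
eef_pos: [495.4, -130.1, 289.6]
ee_rot: [-0.003, 0.496, 0.868, -0.002]
force: [0.9, -0.4, 0.4]
grip_width: 0.0
```

>>> play_rows:
  plan:
    - [0, 0, 0, 0, 0, 0, -1]
    - [0, 0, 0, 0, 0, 0, -1]
    - [0, 0, 0, 0, 0, 0, -1]

```text
time_s: 5.38
eef_pos: [495.0, -130.1, 286.2]
ee_rot: [-0.005, 0.496, 0.868, -0.003]
force: [-0.1, -0.3, -0.6]
grip_width: 0.003
```

```bash
python3 m.py pics/l.png; cp pics/l.png /tmp/
python3 - <<'E'
from h import *
c=cap("side");w=cap("wrist")
def cen(img):
    m=cv2.inRange(cv2.cvtColor(img,cv2.COLOR_BGR2HSV),(8,150,120),(20,255,255))
    k,_,st,ce=cv2.connectedComponentsWithStats(m);i=1+np.argmin(np.abs(ce[1:,0]-298)+np.abs(ce[1:,1]-264)+1e3*(st[1:,4]<40));return ce[i],st[i]
for n,im in(("start",cv2.imread("pics/b.png")),("now",c["img"])):
    e,st=cen(im);print(n,e,st)
    xy=(483.6,-147.5) if n=="start" else None
    if xy: print(n,"pred125",proj(c,(*xy,125)))
m=cv2.inRange(cv2.cvtColor(w["img"],cv2.COLOR_BGR2HSV),(5,150,120),(20,255,255))
k=max(cv2.findContours(m,0,2)[0],key=cv2.contourArea);(u,v),r=cv2.minEnclosingCircle(k)
for z in(118,125):
    p=onz(w,u,v,z);T=np.array(w["world_to_cam"]);d=-(T[:3,:3]@p+T[:3,3])[2]
    print(z,p,"side pred",proj(c,p),"diam",2*r*d/w["fx"])
E
```

```text
5.4333 [ 494.91058239 -130.17732831  285.99350719] [-0.10410913 -0.06276788 -0.86899   ] -0.0035024337968050574
orange 225 240 19.1 [ 475.9 -203.5  125. ] centroid [ 475.8 -202.9  125. ]
red 380 300 11.3 [ 638.9 -175.7  137. ] centroid [ 639.  -175.5  137. ]
red 377 244 10.8 [ 599.9 -127.8  137. ] centroid [ 600.1 -128.1  137. ]
start [295.36363636 258.68831169] [290 255  12   8  77]
start pred125 (np.float64(295.5187472863168), np.float64(256.9787627336861))
now [299.92771084 269.48192771] [294 266  13   8  83]
118 [ 476.38442261 -206.15001339  118.        ] side pred (np.float64(300.09147550047504), np.float64(270.5143782538255)) diam 38.2592898445941
125 [ 475.89331684 -202.9042944   125.        ] side pred (np.float64(299.59789807257937), np.float64(267.7702145541206)) diam 37.39934445210314
```

View pics/l.png

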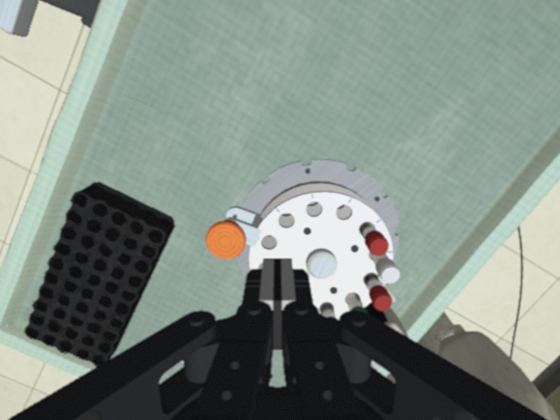

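The knob's height matches the start: its image offset from the z=125 prediction is 1.71 px in both cases, where a stuck plunger would show about 4.5 px. It moved 56 mm, against 55.4 mm expected for one notch. Nothing is in contact, so I'll hand in.

```bash
python3 -c "
from h import *
print(ctrl.finish_job())"
```

```text
the job is handed in; nothing more can be done
None
```

The green-capped tube now stands in front of the reader's window and the carousel is locked there. I pressed the knob in with the shut fingertips, turned the turntable one notch (+30°, counter-clockwise from above), and lifted straight off. The job is handed in at about 5.5 s of the 40 s.

**Last checks:**
- **Turn:** the knob moved about 56 mm, where one notch is 55.4 mm. The side view shows the green cap where red_1 stood before.
- **Plunger:** it is fully out. The knob's image offset from the predicted full-out height was 1.71 px, the same as at the start; stuck under the plate it would have been about 4.5 px.
- **Contact:** all the tubes were in their holes in the last side view. The arm was clear, with about 0 N on the tool.

**Weak points:**
- While turning, the force was 6.6–8 N. That put the press depth near the 8 mm limit, but the carousel turned without the fingertip slipping.
- I overshot by about 1–2 mm. A small move back took up only part of it, and the plunger still came fully out.
- The last wrist view had the green tube mostly hidden by the gripper, so its place rests on the earlier side view and the neighbouring tubes.

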